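Clear the ear defenders off the sprung cover and hold it at the index

TASK

The ear defenders were left standing on the sprung cover of the grey wire-spool box. Hang them over the steel rail, one cup on each side of the bar, and let go; then lift the cover by its bar handle until it lines up with the index arm on the quadrant, and finish holding it still there with the gripper on it, because it springs shut when let go. Leave the index arm as it is set and the loose things on the bench where they are.

Things in the scene. Friction and masses are not known exactly. Their poses are not given: they have to be found in the camera images.
- muffs: Ear defenders, rigid, 0.2 to 0.31 kg: two grey cups with black cushions on a black headband arch; loose, standing upright on the cups on the cover. Origin: midway between the cups, level with their undersides; z up, x from cup to cup, y across the band. 126 mm over the cups in x, 66 mm in y, 140 mm high; 50 mm free between the cushions; cups 70 mm tall.
- muffs_top (a point): Centre of the top face of the arch, 140 mm above the origin of the ear defenders. The arch's top is a firm pad 50 mm long in their x, 26 mm wide in their y (grip it across y from above), 18 mm thick; hung up, its flat underside, 122 mm above the origin, rests on the bar.
- rail: Fixed round steel bar, 14 mm thick, level, 260 mm long, its centre 150 mm above the bench, on an upright post at each end. Origin: on the bench below the bar's middle; the bar runs along y. It may stand left or right, turned a little.
- rail_mid (a point): Middle of the rail's bar, on its centreline.
- feeder: Fixed grey steel wire-spool box, 200 mm (x) by 220 mm (y); top of the shut cover 93 mm above the bench. Origin: centre of its underside, z up. Hinge line along x at y = +110, z = 89 mm; handle and free edge at its -y side. At its +x side stands a fixed aluminium quadrant (arc of 130 mm radius about the hinge, at x = 105 to 109 mm). It stands left or right, turned a little.
- cover: Flat steel cover, 200 by 214 mm, 8 mm thick, shut (level) at the start. Origin: on the hinge line at mid-width; x along the hinge (as the box's x), y from free edge towards hinge, z out of its top face. Opens by turning about its own -x axis (free edge rises), up to 1.2 rad. Spring and weight press it shut: 6 to 9 N at the handle; let go, it shuts.
- cover_handle (a point): Middle of the cover's handle: a round bar 10 mm thick along x, 94 mm clear between its two posts, 32 mm above the top face, at (0, -195, +36) mm in the cover's frame.
- index: Index arm: dark flat steel arm, 160 mm long, 10 mm wide, just outside the quadrant, pivoted on the cover's hinge line, held by friction at the wanted opening, 0.42 to 0.70 rad above level. Origin and axes as the cover's (same point on the hinge line): the cover is at the mark when its y axis is parallel to the index arm's y axis.
- index_tip (a point): Outer end of the index arm, 160 mm from the hinge line, on its centreline.
- driver: Bystander: screwdriver with blue handle, lying on the bench; leave.
- offcut: Bystander: small steel angle offcut, 45 mm; leave.
- disc: Bystander: dark grinding disc, 115 mm across, flat on the bench; leave.
- spray: Bystander: upright aluminium can, 52 mm across, 100 mm tall; leave.
- hammer: Bystander: hammer 240 mm long, lying on the bench; leave.
- pipe: Bystander: upright piece of steel pipe, 48 mm across, 90 mm tall; leave.
- turned: Bystander: upright solid steel cylinder, 36 mm across, 50 mm tall; leave.
Not all that is in view belongs to the job. What is meant by the muffs is not brown or pink, and is the smaller of those in its own colour.

How it is judged (in metres and radians):
On the way, in this order (a step that is already met when the one before it is completed fails the run):
1. the ear defenders hang over the rail, let go and at rest (contact force between rail and muffs above 0.5 N and angle between muffs's own z axis and vertical below 0.35 rad and x of muffs in the frame of rail between -0.035 and 0.035 m and y of muffs in the frame of rail between -0.12 and 0.12 m and height (world z) of muffs above 0.012 m and contact force between each of the arm, the fingers and muffs below 0.1 N and linear speed of muffs below 0.05 m/s), for 0.4 s.
2. the gripper holds the cover still at the index arm (angle between the y axis of cover and the y axis of index, either way round below 0.07 rad and angular speed of cover below 0.1 rad/s and contact force between the fingers and cover above 1 N and contact force between muffs and cover below 0.1 N), for 0.4 s.
At the end, for the whole second after the job is handed in: Ear defenders at rest on the rail, one cup each side of the bar (within 35 mm of it, upright within 0.35 rad, clear of the bench), untouched by the robot; cover held still by the fingers (over 1 N) within 0.07 rad of the index arm (all of step 1 and all of step 2); the arm keeps its last pose, push and grip.
It fails at once if the index arm is moved by more than 10 mm at its tip (distance of index_tip from where it was at the start of the episode above 0.01 m).
It fails at once if a loose bystander is shifted by more than 30 mm (distance of any of driver, offcut, disc, spray, hammer, pipe, turned from where it was at the start of the episode above 0.03 m).
It also fails if it takes over 58 s, if anything falls off the work surface, if the arm or the gripper's body presses on something with over 40 N, if the wrist force passes 120 N, or if a joint passes its speed limit or range.

ROBOT

A 7-joint arm with a two-finger parallel gripper is mounted at the origin on the work surface. World frame = base frame: x ahead of the robot, y to its left, z up, the work surface at z = 0. Lengths are in m, angles in degrees, forces in N, time in s.
With the tool pointing down it reaches from about 0.425 to 0.875 m from the base axis. Payload 4.7 kg.
Tool frame: the origin (TCP) lies at the very end of the fingers, on their centre line; the grasp point (between the pads) lies 19 mm behind it; z points along the fingers, y is the line along which they close (so a half turn about z gives the same grasp; the last joint's range is limited). The gripper opens to 87 mm and grips with 3 to 60 N. Pads are 19 mm wide; open, the fingers measure 117 mm over their backs; the gripper's body (75 mm by 190 mm) begins 51 mm behind the grasp point.
Start: joints at [-63.707, 18.392, -4.016, 83.108, 1.295, 78.541, -3.26], TCP at [0.28, 0.587, 0.223] pointing down, gripper open.
Joint ranges: [-163.93, 163.93], [-17.29, 119.83], [-79.2, 71.16], [3.27, 140.29], [-89.18, 269.18], [5.43, 117.66], [-154.24, 154.24]. Speed limits (degrees/s): [147.25, 147.25, 180, 180, 180, 180, 180].

INTERFACE

Orientations are given as a 3x3 rotation matrix whose columns are the frame's x, y, z axes.
In Python, from workcell import read_state, cams, bot gives the robot as it stands.
- The arm moves only by the tool jog_arm, never from a script. Its argument "steps" is one flat list of numbers, 7 for each row, row after row: the shift along the tool's x, y, z in mm, then the turn, a rotation vector about the tool's x, y, z in rad, then the opening, from -1 (shut) to 1 (fully open). In form: [x, y, z, rx, ry, rz, fingers, x, y, z, rx, ry, rz, fingers, ...]. A call has 1 to 12 rows; each row is the pose to reach, as a shift and turn from the pose commanded when the call began, along the tool's axes at that moment; what a row does not reach only later rows make up. A row lasts 1/10 s, in which the tool goes at most 50 mm and 8.59 degrees, less where a joint would pass 70% of its speed; a pose out of reach is approached as far as the arm can. A call with a gripper value outside its range is refused whole. The fingers move at their own pace and stop on an object; "newtons" is the grip in N (left out, the last holds). Time passes only in rows, so rows that repeat a pose let the fingers close. It gives the time, the measured TCP pose, the force, the opening and the grip force at its end, in the units of the state.
- read_state(): the state, without advancing time (a new reading comes with each control period).
- cams.capture(name): name is "scene" or "side" or "wrist"; returns the picture (480x640x3 uint8, red, green, blue); there is no depth.
- cams.camera_info(name): a dict with "camera_matrix" (3x3 intrinsics, pixels), "extrinsics" (4x4, takes a point from camera to world coordinates). Camera axes: x right, y down, z forward; pixel columns grow to the right and rows downward; lengths in m; the calibration is good to about 2 mm. A picture is of the moment at which its call begins: read the wrist's pose just before it. camera_info takes no time and is no camera call; for the wrist camera it gives the pose at the moment of the call.
- bot.job_done(): hands the job in; it is judged then, once.
The state is a dict: "t": time; "joints": joint angles; "qd": joint speeds; "tau": joint torques, N m; "tool_pos": TCP position; "ee_rot": TCP orientation; "force": force on the tool from outside, world axes, zero at the start; "ft_torque": the same for the moment, N m; "finger_gap": finger opening in m; "gripper_force": force on a finger pad.
Only numpy, scipy, OpenCV 4.12 (cv2) and the standard library are available. Lean on these libraries where they do the work, as an engineer would, in place of code of your own. Each camera call takes 0.05 s, during which the arm holds its last target. There are 200 camera calls.

## Working session

There is one attempt and no reset: what is moved stays moved. The work goes in short steps, Python scripts to look and compute and a tool call to move; the robot and the scene stay as the last step left them, time stands still between calls to the robot, and variables do not carry over. Pictures are saved under pics/ and viewed, at most 10 in all, crops included, and the job is handed in when it is done.

Besides the shell and the picture viewer there is one more tool, called after "Call:" as a command line: name --argument value ..., lists and objects as JSON in quotes. jog_arm: Moves the arm, as the interface text tells. Its arguments: {"type":"object","properties":{"steps":{"type":"array"},"newtons":{"type":"number"}},"required":["steps"]}

```bash
mkdir -p pics; ls
python3 - <<'E'
from workcell import read_state, cams, bot
import cv2, numpy as np
for n in ["scene","side"]:
    im=cams.capture(n); cv2.imwrite(f"pics/{n}0.png",im[:,:,::-1]); i=cams.camera_info(n)
    print(n,np.round(i["camera_matrix"],1).tolist(),np.round(i["extrinsics"],3).tolist())
s=read_state(); print(s["t"],s["tool_pos"],np.round(s["ee_rot"],3).tolist(),s["finger_gap"])
E
```

```text
pics
scene [[439.2, 0.0, 318.4], [0.0, 439.2, 236.5], [0.0, 0.0, 1.0]] [[0.243, 0.532, -0.811, 1.408], [0.97, -0.135, 0.201, -0.297], [-0.003, -0.836, -0.549, 0.725], [0.0, 0.0, 0.0, 1.0]]
side [[468.2, 0.0, 315.5], [0.0, 468.2, 244.1], [0.0, 0.0, 1.0]] [[-0.999, -0.043, 0.023, 0.531], [-0.045, 0.625, -0.779, 0.81], [0.019, -0.779, -0.626, 0.838], [0.0, 0.0, 0.0, 1.0]]
0.1 [0.2795266  0.58628042 0.22157181] [[-0.903, 0.43, -0.001], [0.43, 0.903, -0.002], [-0.0, -0.002, -1.0]] 0.086743795441967
```

View pics/scene0.png

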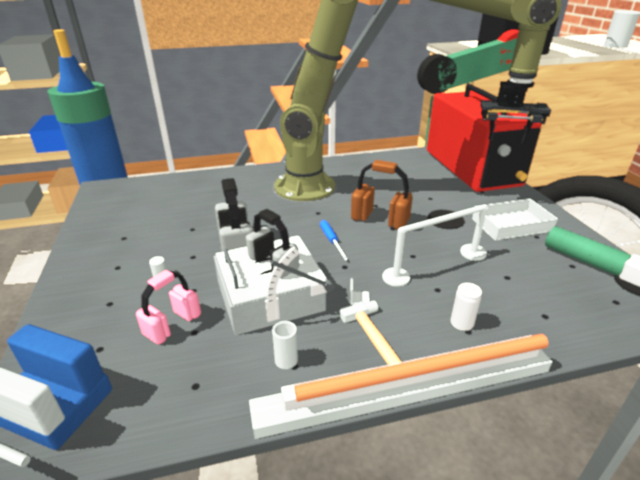

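View pics/side0.png

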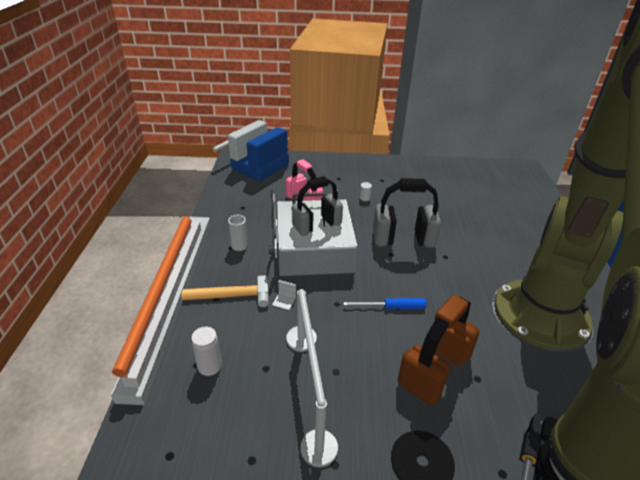

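The brown muffs are at scene (382,195) and the pink ones at (168,305). There are two grey pairs: one on the box cover at scene (268,235) / side (317,210), and one on the bench at scene (232,210) / side (407,215). The pair on the cover looks smaller and stands where the task says. The rail runs from scene (400,230) to (478,210), and side (302,293) to (322,404). I'll confirm in one enlarged crop.

Run:
```python
import cv2, numpy as np
a=cv2.imread("pics/side0.png")[165:290,255:455]; b=cv2.imread("pics/scene0.png")[175:335,195:345]
A=cv2.resize(a,(440,275),interpolation=cv2.INTER_CUBIC)
a=cv2.resize(a,(800,500)); b=cv2.resize(b,(562,600),interpolation=cv2.INTER_CUBIC)
cv2.imwrite("pics/c_side.png",a); cv2.imwrite("pics/c_scene.png",b)
```

```text
(no output)
```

View pics/c_side.png

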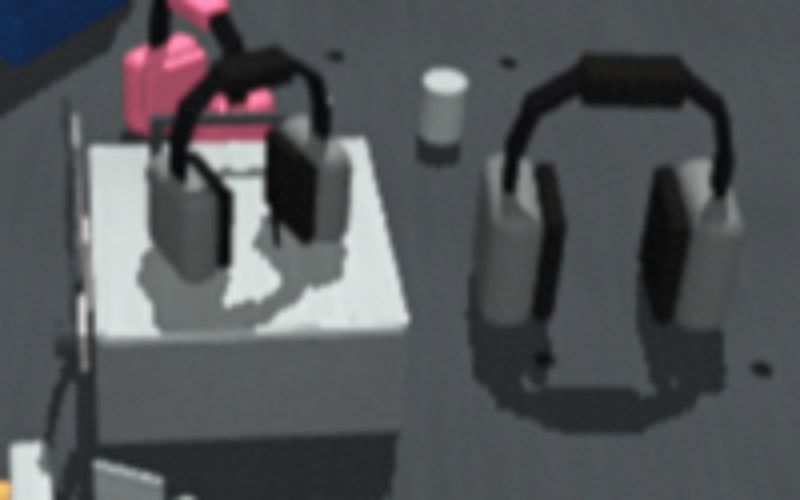

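View pics/c_scene.png

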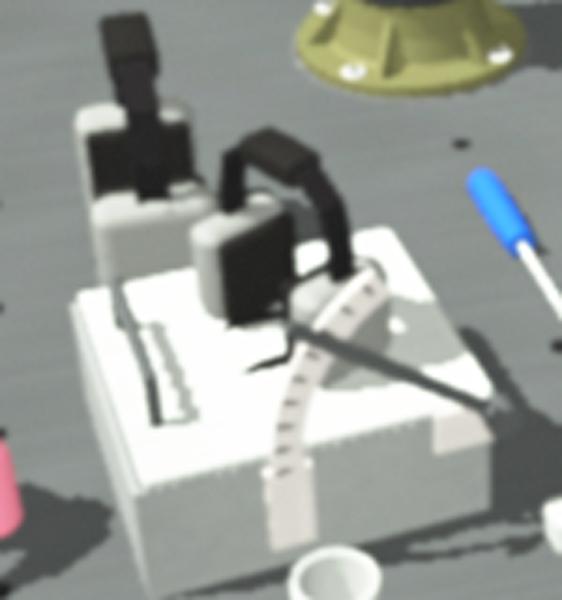

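The crop confirms it: the pair on the cover is smaller than the grey pair on the bench, and it stands on the cover, so it is the one meant. Next I measure it by casting rays.

```bash
cat > h.py <<'E'
from workcell import read_state, cams, bot
import cv2, numpy as np
def ray(n,p,info=None):
    i=info or cams.camera_info(n); K=np.array(i["camera_matrix"]);E=np.array(i["extrinsics"])
    d=E[:3,:3]@np.linalg.inv(K)@[p[0],p[1],1.]; return E[:3,3],d/np.linalg.norm(d)
def plane(n,p,z,info=None):
    o,d=ray(n,p,info); return o+d*(z-o[2])/d[2]
def tri(r1,r2):
    (o1,d1),(o2,d2)=r1,r2
    s=np.linalg.lstsq(np.c_[d1,-d2],o2-o1,rcond=None)[0]
    a=o1+s[0]*d1;b=o2+s[1]*d2; return (a+b)/2,np.linalg.norm(a-b)
sc=lambda u,v:(195+(u-.5)/3.75,175+(v-.5)/3.75)
sd=lambda u,v:(255+(u-.5)/4,165+(v-.5)/4)
E
python3 - <<'E'
from h import *
np.set_printoptions(precision=4,suppress=True)
C={}
C["scene"]=[plane("scene",sc(*p),.093) for p in [(74,300),(385,230),(492,400),(140,490)]]
C["side"]=[plane("side",sd(*p),.093) for p in [(362,138),(408,325),(97,335),(90,148)]]
# order: scene: (-x,-y),(-x,+y),(+x,+y),(+x,-y); side the same
for k in C: print(k,np.array(C[k])[:,:2].tolist())
print("top",tri(ray("scene",sc(270,150)),ray("side",sd(252,62))))
for a,b in [((400,230),(302,293)),((478,209),(321,404))]:
    print("rail",tri(ray("scene",a),ray("side",b)),plane("scene",a,.15),plane("side",b,.15))
for p in [(118,275),(155,422)]: print("h sc",plane("scene",sc(*p),.125))
for p in [(275,115),(152,120)]: print("h sd",plane("side",sd(*p),.125))
print("tip",plane("scene",sc(290,330),.15),"pivot",plane("scene",sc(494,402),.089))
print("tip tri",tri(ray("scene",sc(292,328)),ray("side",sd(68,102))))
E
```

```text
scene [[0.49089529098075624, -0.33316893592053676], [0.4590974623324937, -0.11763879381408265], [0.6588272376307004, -0.09323856863486421], [0.6873225575813475, -0.3064064962787867]]
side [[0.4814091300241792, -0.3292172156932326], [0.4532361079095541, -0.11607652547946179], [0.6484047000953405, -0.09263127928465875], [0.6755972428757393, -0.30176168340170395]]
top (array([ 0.559 , -0.2045,  0.2276]), np.float64(0.00034421528536901177))
rail (array([0.5768, 0.1155, 0.148 ]), np.float64(0.00045055095419964337)) [0.5794 0.114  0.15  ] [0.5768 0.1177 0.15  ]
rail (array([0.5253, 0.3642, 0.1408]), np.float64(0.008011204941924721)) [0.5341 0.3532 0.15  ] [0.5281 0.3734 0.15  ]
h sc [ 0.5164 -0.3027  0.125 ]
h sc [ 0.6689 -0.293   0.125 ]
h sd [ 0.5445 -0.3051  0.125 ]
h sd [ 0.6301 -0.2922  0.125 ]
tip [ 0.6353 -0.2092  0.15  ] pivot [ 0.6562 -0.0913  0.089 ]
tip tri (array([ 0.6784, -0.2139,  0.185 ]), np.float64(0.0034429137847044114))
```

Run:
```python
from h import *
np.set_printoptions(precision=4,suppress=True)
for a,b in [((222,85),(290,60))]:
    p,q=[plane("side",sd(*t),.228)for t in(a,b)]; print("pad",p,q,np.degrees(np.arctan2(*(q-p)[1::-1])),np.linalg.norm(q-p))
for a,b in [((198,278),(325,242))]:
    p,q=[plane("side",sd(*t),.093)for t in(a,b)]; print("cup",p,q,np.degrees(np.arctan2(*(q-p)[1::-1])),np.linalg.norm(q-p))
p,q=[plane("scene",sc(*t),.24)for t in((240,142),(305,165))]; print("pad sc",p,q,np.degrees(np.arctan2(*(q-p)[1::-1])))
s=read_state();R=s["ee_rot"]
print("wristcam",np.round(np.linalg.inv(R)@(np.array(cams.camera_info("wrist")["extrinsics"])[:3,:3]),2).tolist(), R.T@(np.array(cams.camera_info("wrist")["extrinsics"])[:3,3]-s["tool_pos"]))
print(R.T@(np.array([.56,-.205,.36])-s["tool_pos"])*1000)
```

```text
pad [ 0.5761 -0.1755  0.228 ] [ 0.5351 -0.2084  0.228 ] -141.29979173732266 0.052526985772896065
cup [ 0.589  -0.1554  0.093 ] [ 0.5068 -0.2008  0.093 ] -151.12286041477103 0.0939734398319834
pad sc [ 0.5669 -0.2224  0.24  ] [ 0.6022 -0.1898  0.24  ] 42.71342912221285
wristcam [[-0.0, -0.95, -0.31], [1.0, -0.0, 0.0], [-0.0, -0.31, 0.95]] [ 0.0841  0.0001 -0.1627]
[-593.6559 -593.8531 -137.3447]
```

Call:
jog_arm --steps '[-360,-360,-137,0,0,1.2,1,-360,-360,-137,0,0,1.2,1,-360,-360,-137,0,0,1.2,1,-360,-360,-137,0,0,1.2,1,-360,-360,-137,0,0,1.2,1,-360,-360,-137,0,0,1.2,1,-360,-360,-137,0,0,1.2,1,-360,-360,-137,0,0,1.2,1,-360,-360,-137,0,0,1.2,1,-360,-360,-137,0,0,1.2,1,-360,-360,-137,0,0,1.2,1,-360,-360,-137,0,0,1.2,1]' --newtons 20

```text
t: 1.3
tool_pos: [0.4514, 0.102, 0.3608]
ee_rot: [[0.083, 0.997, 0.002], [0.997, -0.083, 0.0], [0.001, 0.002, -1.0]]
force: [-0.3, 0.8, -0.2]
finger_gap: 0.087
gripper_force: 0.0
```

```bash
cat >> h.py <<'E'
def need(p,ydeg):
    s=read_state();R=np.array(s["ee_rot"]);y=R[:,1];a=np.radians(ydeg)
    cur=np.arctan2(y[1],y[0]); d=(a-cur+np.pi)%(2*np.pi)-np.pi
    Rt=np.c_[[np.sin(a),-np.cos(a),0],[np.cos(a),np.sin(a),0],[0,0,-1]]
    rv=cv2.Rodrigues(R.T@Rt)[0].ravel()
    print("t",s["t"],"pos",np.round(s["tool_pos"],4),"ydeg",round(np.degrees(cur),1),"shift",np.round(R.T@(np.array(p)-s["tool_pos"])*1000,1),"turn",np.round(rv,3),"j",np.round(s["joints"],0),"F",np.round(s["force"],1))
E
python3 -c "
from h import *
need([.56,-.205,.36],-55)"
```

```text
t 1.3 pos [0.4514 0.102  0.3608] ydeg -4.7 shift [-296.9  133.6    1. ] turn [1.422e+00 6.670e-01 1.000e-03] j [-41.  -8.  22.  95.   3.  92. -24.] F [-0.3  0.8 -0.2]
```

Call:
jog_arm --steps '[-297,134,0,0,0,0.88,1,-297,134,0,0,0,0.88,1,-297,134,0,0,0,0.88,1,-297,134,0,0,0,0.88,1,-297,134,0,0,0,0.88,1,-297,134,0,0,0,0.88,1,-297,134,0,0,0,0.88,1,-297,134,0,0,0,0.88,1,-297,134,0,0,0,0.88,1]'

```text
t: 2.2
tool_pos: [0.5615, -0.1981, 0.3585]
ee_rot: [[0.815, 0.579, -0.002], [0.579, -0.815, 0.001], [-0.001, -0.002, -1.0]]
force: [-0.8, 0.2, -0.6]
finger_gap: 0.0873
gripper_force: 0.0
```

```bash
sed -i 's/\[np.sin(a),-np.cos(a),0\]/[-np.sin(a),np.cos(a),0]/' h.py; python3 -c "
from h import *
need([.56,-.205,.36],-55)
import pickle
i=cams.camera_info('wrist'); pickle.dump(i,open('w1.pkl','wb'))
cv2.imwrite('pics/w1.png',cams.capture('wrist')[:,:,::-1]); print(np.round(i['extrinsics'],3))"
```

```text
t 2.2 pos [ 0.5615 -0.1981  0.3585] ydeg -54.6 shift [-5.2  4.7 -1.5] turn [-0.002  0.001  0.006] j [-19.  12.  43.  79.  -8.  92. -31.] F [-0.8  0.2 -0.6]
[[ 0.578 -0.776 -0.252  0.632]
 [-0.816 -0.551 -0.176 -0.149]
 [-0.002  0.308 -0.952  0.521]
 [ 0.     0.     0.     1.   ]]
```

View pics/w1.png

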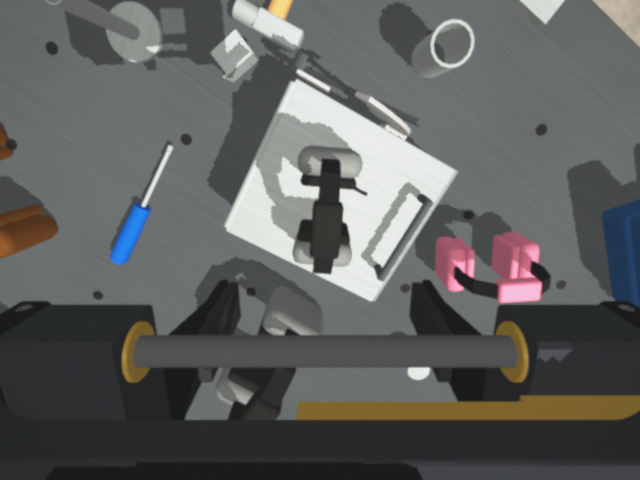

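The wrist view shows the muffs arch running nearly vertically from (330,165) to (322,270), with the wide pad around (328,220). The cover corners are at about (293,82), (457,172), (374,300) and (226,228), and the handle bar runs from (428,200) to (380,275). I'll measure these more closely.

Run:
```python
from h import *
import pickle
np.set_printoptions(precision=4,suppress=True)
i=pickle.load(open('w1.pkl','rb')); im=cv2.imread('pics/w1.png'); g=im.max(2)
for r in range(160,280,6):
    x=np.where(g[r,290:365]<60)[0]; print(r,(x.min()+290,x.max()+290,len(x)) if len(x) else None, end=' ')
print()
m=((g>205)*255).astype(np.uint8); m[310:]=0
c=max(cv2.findContours(m,0,1)[0],key=cv2.contourArea); h=cv2.convexHull(c)
ap=cv2.approxPolyDP(h,8,True)[:,0]; print(ap.tolist())
P=lambda p,z:plane('wrist',p,z,i)
for q in ap: print(P(q,.093)[:2])
for q in [(428,200),(380,275)]: print('handle',P(q,.13))
a,b=P((330,160),.163),P((322,250),.163); print('cups',a,b,np.degrees(np.arctan2(*(a-b)[1::-1])),np.linalg.norm(a-b))
print('w1 tip,pivot cand',P((355,92),.18),P((409,133),.089))
crop=cv2.resize(im[50:310,215:465],None,fx=2.3,fy=2.3,interpolation=cv2.INTER_CUBIC); cv2.imwrite('pics/w1c.png',crop)
```

```text
160 (np.int64(322), np.int64(337), 16) 166 (np.int64(322), np.int64(338), 17) 172 (np.int64(322), np.int64(339), 18) 178 (np.int64(303), np.int64(340), 38) 184 (np.int64(312), np.int64(354), 43) 190 (np.int64(321), np.int64(338), 18) 196 (np.int64(320), np.int64(337), 18) 202 (np.int64(315), np.int64(338), 24) 208 (np.int64(314), np.int64(341), 28) 214 (np.int64(314), np.int64(340), 27) 220 (np.int64(303), np.int64(340), 35) 226 (np.int64(300), np.int64(345), 46) 232 (np.int64(299), np.int64(347), 49) 238 (np.int64(298), np.int64(348), 51) 244 (np.int64(311), np.int64(339), 29) 250 (np.int64(310), np.int64(337), 28) 256 (np.int64(314), np.int64(335), 22) 262 (np.int64(315), np.int64(331), 17) 268 (np.int64(315), np.int64(330), 16) 274 None 
[[296, 80], [454, 170], [371, 300], [317, 274], [279, 112]]
[ 0.6506 -0.096 ]
[ 0.6778 -0.3051]
[ 0.4834 -0.3299]
[ 0.4724 -0.2489]
[ 0.6116 -0.0989]
handle [ 0.632  -0.2901  0.13  ]
handle [ 0.5289 -0.3027  0.13  ]
cups [ 0.6066 -0.1729  0.163 ] [ 0.5245 -0.221   0.163 ] 30.4144502298621 0.09512145465410318
w1 tip,pivot cand [ 0.6691 -0.1553  0.18  ] [ 0.6799 -0.235   0.089 ]
```

View pics/w1c.png

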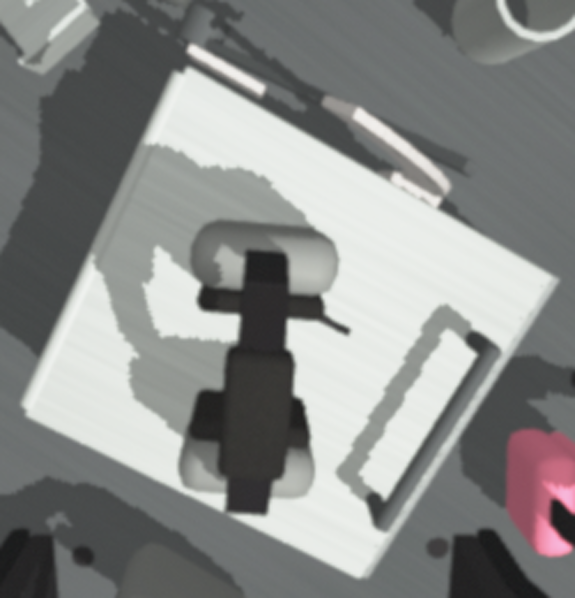

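Run:
```python
from h import *
import pickle
np.set_printoptions(precision=4,suppress=True)
i=pickle.load(open('w1.pkl','rb'))
P=lambda p,z:plane('wrist',p,z,i)
t=[P((328.5,202),.233),P((324,257.5),.233)]
print('pad ends',t,np.mean(t,0),np.degrees(np.arctan2(*(t[0]-t[1])[1::-1])),np.linalg.norm(t[0]-t[1]))
w=[P((314,210),.233),P((341,210),.233)]; print('width',np.linalg.norm(w[0]-w[1]))
c=lambda u,v:(215+u/2.3-.3,50+v/2.3-.3)
for p in [(180,72),(557,280),(365,578),(25,408)]: print('corner',P(c(*p),.093)[:2])
for p in [(490,345),(383,522)]: print('handle end',P(c(*p),.129)[:2])
```

```text
pad ends [array([ 0.5831, -0.1871,  0.233 ]), array([ 0.5409, -0.2125,  0.233 ])] [ 0.562  -0.1998  0.233 ] 30.96168581898141 0.049245425026025476
width 0.02248973669903504
corner [ 0.6478 -0.0938]
corner [ 0.6785 -0.309 ]
corner [ 0.484  -0.3335]
corner [ 0.4584 -0.1185]
handle end [ 0.6321 -0.29  ]
handle end [ 0.5278 -0.3056]
```

```bash
python3 -c "
from h import *
need([.562,-.2,.219],-59)"
```

```text
t 2.25 pos [ 0.5617 -0.1972  0.3588] ydeg -54.5 shift [ -1.4   2.7 139.8] turn [-0.002  0.     0.078] j [-19.  12.  43.  79.  -8.  92. -31.] F [ 0.5  1.5 -0.6]
```

Call:
jog_arm --steps '[-1.5,2.5,50,0,0,0.078,1,-1.5,2.5,100,0,0,0.078,1,-1.5,2.5,125,0,0,0.078,1,-1.5,2.5,139,0,0,0.078,1,-1.5,2.5,140,0,0,0.078,1,-1.5,2.5,140,0,0,0.078,1,-1.5,2.5,140,0,0,0.078,1,-1.5,2.5,140,0,0,0.078,1]'

```text
t: 3.05
tool_pos: [0.5626, -0.2024, 0.2213]
ee_rot: [[0.858, 0.513, 0.003], [0.513, -0.858, -0.0], [0.002, 0.002, -1.0]]
force: [-0.3, 0.1, -0.2]
finger_gap: 0.0871
gripper_force: 0.0
```

Call:
jog_arm --steps '[0,0,0,0,0,0,-1,0,0,0,0,0,0,-1,0,0,0,0,0,0,-1,0,0,0,0,0,0,-1,0,0,0,0,0,0,-1,0,0,0,0,0,0,-1,0,0,0,0,0,0,-1,0,0,0,0,0,0,-1]' --newtons 25

```text
t: 3.85
tool_pos: [0.5617, -0.2021, 0.2195]
ee_rot: [[0.858, 0.513, 0.0], [0.513, -0.858, 0.0], [0.0, -0.0, -1.0]]
force: [-0.7, -0.6, 0.1]
finger_gap: 0.0312
gripper_force: 0.4
```

Call:
jog_arm --steps '[0,0,0,0,0,0,-1,0,0,0,0,0,0,-1,0,0,0,0,0,0,-1,0,0,0,0,0,0,-1]' --newtons 25

```text
t: 4.25
tool_pos: [0.5616, -0.2019, 0.2195]
ee_rot: [[0.858, 0.513, -0.0], [0.513, -0.858, 0.0], [-0.0, -0.0, -1.0]]
force: [-0.7, -0.4, 0.5]
finger_gap: 0.0257
gripper_force: 25.0
```

Call:
jog_arm --steps '[0,0,-10,0,0,0,-1,0,0,-30,0,0,0,-1,0,0,-60,0,0,0,-1,0,0,-90,0,0,0,-1,0,0,-120,0,0,0,-1,0,0,-130,0,0,0,-1,0,0,-130,0,0,0,-1,0,0,-130,0,0,0,-1]'

```text
t: 5.05
tool_pos: [0.5612, -0.202, 0.3481]
ee_rot: [[0.858, 0.513, -0.002], [0.513, -0.858, 0.0], [-0.001, -0.001, -1.0]]
force: [-0.5, 0.2, -2.7]
finger_gap: 0.0264
gripper_force: 24.9
```

Run:
```python
from h import *
cv2.imwrite('pics/side1.png',cams.capture('side')[:,:,::-1])
cv2.imwrite('pics/scene1.png',cams.capture('scene')[:,:,::-1])
# rail: bar edges in initial pictures, mean colour profile
g=cv2.imread('pics/side0.png').max(2)
for r in (310,330,350,370,390):
    x=np.where(g[r,290:340]>130)[0]+290; print(r,x.min(),x.max(),len(x))
g=cv2.imread('pics/scene0.png').max(2)
for c in (410,425,440,455,468):
    x=np.where(g[195:240,c]>150)[0]+195; print(c,x.min(),x.max(),len(x))
need([.5525,.2385,.36],-79)
```

```text
310 302 307 6
330 290 313 17
350 309 315 7
370 312 318 7
390 316 322 7
410 224 231 8
425 220 227 8
440 202 239 8
455 211 237 10
468 207 215 9
t 5.15 pos [ 0.561  -0.2017  0.3476] ydeg -59.1 shift [ 218.5 -382.3  -12. ] turn [-0.002  0.003  0.347] j [-19.  12.  44.  80.  -8.  91. -35.] F [-0.   0.9 -2.2]
```

Run:
```python
from h import *
np.set_printoptions(precision=4,suppress=True)
for p in [(304.5,310),(312,350),(315,370),(319,390)]: print('sd',plane('side',p,.15)[:2])
for p in [(410,227.5),(425,223.5),(468,211)]: print('sc',plane('scene',p,.15)[:2])
```

```text
sd [0.5686 0.1652]
sd [0.5486 0.2637]
sd [0.5411 0.3071]
sd [0.5324 0.3471]
sc [0.5748 0.1423]
sc [0.5666 0.1862]
sc [0.537  0.3223]
```

View pics/side1.png

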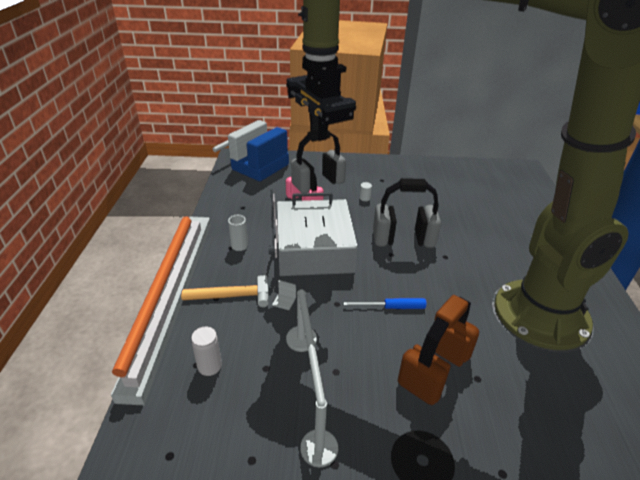

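Call:
jog_arm --steps '[10,-17,-12,0,0,0.02,-1,30,-52,-12,0,0,0.05,-1,50,-87,-12,0,0,0.08,-1,70,-122,-12,0,0,0.11,-1,90,-157,-12,0,0,0.14,-1,110,-192,-12,0,0,0.17,-1,130,-227,-12,0,0,0.2,-1,150,-262,-12,0,0,0.24,-1,170,-297,-12,0,0,0.28,-1,190,-332,-12,0,0,0.31,-1,209,-366,-12,0,0,0.335,-1,219,-383,-12,0,0,0.338,-1]'

```text
t: 6.35
tool_pos: [0.5514, 0.2439, 0.3594]
ee_rot: [[0.979, 0.205, -0.003], [0.205, -0.979, 0.0], [-0.003, -0.001, -1.0]]
force: [-0.6, 0.3, -2.6]
finger_gap: 0.026
gripper_force: 25.0
```

Call:
jog_arm --steps '[0,0,0,0,0,0,-1,0,0,0,0,0,0,-1,0,0,0,0,0,0,-1]'

```text
t: 6.65
tool_pos: [0.5537, 0.2364, 0.3615]
ee_rot: [[0.981, 0.196, 0.0], [0.196, -0.981, -0.001], [-0.0, 0.001, -1.0]]
force: [-0.0, -0.4, -2.4]
finger_gap: 0.0258
gripper_force: 25.0
```

```bash
python3 -c "
from h import *
need([.554,.24,.182],-78.5)
cv2.imwrite('pics/side2.png',cams.capture('side')[:,:,::-1])
cv2.imwrite('pics/w2.png',cams.capture('wrist')[:,:,::-1])
"
```

```text
t 6.65 pos [0.5537 0.2364 0.3615] ydeg -78.7 shift [  1.   -3.7 179.5] turn [ 0.001  0.    -0.003] j [ -49.   11.   28.   78.   -5.   92. -100.] F [-0.  -0.4 -2.4]
```

View pics/w2.png

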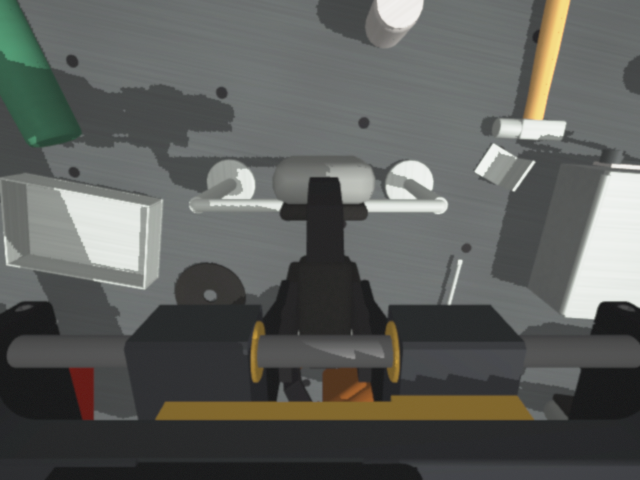

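The wrist view shows the bar from (197,205) to (440,206), parallel to the finger line, with the muffs centred over it. I'll check the bar's position from these pixels before lowering.

Run:
```python
from h import *
np.set_printoptions(precision=4,suppress=True)
g=cv2.imread('pics/w2.png').max(2)
a=[]
for c in (210,225,260,400,420,430):
    y=np.where(g[190:222,c]>165)[0]+190; a.append((c,y.min(),y.max())); 
print([tuple(map(int,t)) for t in a])
q=[plane('wrist',(c,206),.15) for c in (197,260,318,430,440)]
s=read_state();R=np.array(s['ee_rot'])
for p in q: print(p, R.T@(p-s['tool_pos'])*1000)
```

```text
[(210, 200, 206), (225, 196, 205), (260, 200, 206), (400, 190, 211), (420, 201, 211), (430, 190, 211)]
[0.5283 0.3719 0.15  ] [   1.584  -137.4935  211.8304]
[0.5416 0.3053 0.15  ] [  1.548  -69.5228 211.8482]
[0.5539 0.2439 0.15  ] [  1.5149  -6.9489 211.8646]
[0.5775 0.1254 0.15  ] [  1.451  113.8766 211.8963]
[0.5797 0.1148 0.15  ] [  1.4453 124.6642 211.8991]
```

Call:
jog_arm --steps '[1,-4,30,0,0,0,-1,1,-4,65,0,0,0,-1,1,-4,100,0,0,0,-1,1,-4,130,0,0,0,-1,1,-4,155,0,0,0,-1,1,-4,175,0,0,0,-1,1,-4,188,0,0,0,-1,1,-4,194,0,0,0,-1,1,-4,198,0,0,0,-1,1,-4,198,0,0,0,-1,1,-4,198,0,0,0,-1,1,-4,198,0,0,0,-1]'

```text
t: 7.95
tool_pos: [0.5539, 0.2434, 0.1645]
ee_rot: [[0.98, 0.2, 0.001], [0.2, -0.98, 0.001], [0.002, -0.001, -1.0]]
force: [-0.2, 1.0, -2.7]
finger_gap: 0.0259
gripper_force: 25.0
```

Call:
jog_arm --steps '[0,0,1,0,0,0,-1,0,0,2,0,0,0,-1,0,0,3,0,0,0,-1,0,0,3,0,0,0,-1,0,0,3,0,0,0,-1]'

```text
t: 8.45
tool_pos: [0.5535, 0.2432, 0.1612]
ee_rot: [[0.98, 0.2, 0.0], [0.2, -0.98, 0.0], [0.001, -0.0, -1.0]]
force: [-1.2, -0.8, 2.3]
finger_gap: 0.0255
gripper_force: 25.0
```

Call:
jog_arm --steps '[0,0,-1,0,0,0,0.2,0,0,-1,0,0,0,0.2,0,0,-1,0,0,0,0.2,0,0,-1,0,0,0,0.2,0,0,-1,0,0,0,0.2,0,0,-1,0,0,0,0.2]'

```text
t: 9.05
tool_pos: [0.5533, 0.2431, 0.1615]
ee_rot: [[0.98, 0.199, 0.0], [0.199, -0.98, -0.0], [0.0, 0.0, -1.0]]
force: [-0.5, -0.6, -0.3]
finger_gap: 0.0513
gripper_force: 0.0
```

Call:
jog_arm --steps '[0,0,-10,0,0,0,0.2,0,0,-30,0,0,0,0.2,0,0,-60,0,0,0,0.2,0,0,-100,0,0,0,0.2,0,0,-140,0,0,0,0.2,0,0,-150,0,0,0,0.2,0,0,-150,0,0,0,0.2]'

```text
t: 9.75
tool_pos: [0.5544, 0.2434, 0.3145]
ee_rot: [[0.98, 0.199, 0.004], [0.199, -0.98, 0.003], [0.005, -0.002, -1.0]]
force: [0.2, -0.4, -0.0]
finger_gap: 0.0519
gripper_force: 0.0
```

```bash
python3 -c "
from h import *
need([.579,-.298,.30],-82)
cv2.imwrite('pics/side3.png',cams.capture('side')[:,:,::-1])
cv2.imwrite('pics/scene3.png',cams.capture('scene')[:,:,::-1])
a=cv2.imread('pics/side3.png')[170:470,200:480]; b=cv2.imread('pics/scene3.png')[150:350,200:520]
b=cv2.resize(b,(480,300)); cv2.imwrite('pics/both3.png',np.hstack([a,b]))
"
```

```text
t 9.75 pos [0.5544 0.2434 0.3145] ydeg -78.5 shift [-83.8 535.4  13.2] turn [-0.002 -0.005  0.061] j [ -49.   12.   27.   83.   -5.   87. -100.] F [ 0.2 -0.4 -0. ]
```

View pics/both3.png

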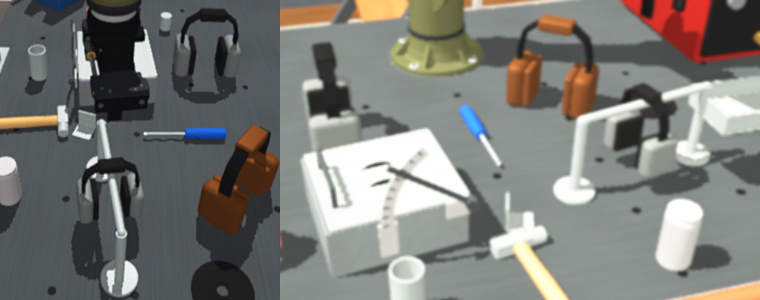

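The muffs hang on the bar with a cup on each side, and nothing else has moved. Next I measure the index arm's angle: it is the dark line from scene (327,283) to (272,261).

Run:
```python
from h import *
np.set_printoptions(precision=4,suppress=True)
yaw=np.radians(7.8); X=np.array([np.cos(yaw),np.sin(yaw),0]);Y=np.array([-X[1],X[0],0]);O=np.array([.5675,-.2125,0])-.003*Y
def onp(n,p,xf):
    o,d=ray(n,p); q=o+d*((xf-(o-O)@X)/(d@X)); return np.array([(q-O)@Y-.11,q[2]-.089])
g=cv2.imread('pics/scene3.png').max(2).astype(int)
pts=[]
for c in range(276,318,3):
    r0=261.3+(c-272)*(22/54.7); r=np.arange(int(r0)-5,int(r0)+7); v=np.clip(150-g[r,c],0,None)
    if v.sum(): pts.append((c,(r*v).sum()/v.sum()))
pts=np.array(pts); k,b=np.polyfit(pts[:,0],pts[:,1],1); print(k,b,np.std(pts[:,1]-k*pts[:,0]-b))
for xf in (.109,.112,.115):
    A=onp('scene',(272,k*272+b),xf);B=onp('scene',(320,k*320+b),xf); d=A-B
    print(xf,'tip',A,np.linalg.norm(A),np.arctan2(A[1],-A[0]),'dir',np.arctan2(d[1],-d[0]))
# tip, dark run along the line
print([int(g[int(round(k*c+b)),c]) for c in range(262,334,2)])
# arm in side0
h=cv2.imread('pics/side0.png').max(2)
print(h[185:250:4,268:280].tolist())
```

```text
0.40402712198143026 152.11498530026265 0.15104230365497556
0.109 tip [-0.1238  0.0949] 0.15594439499152116 0.653839868726225 dir 0.6660343105528672
0.112 tip [-0.1245  0.0971] 0.15794028824145512 0.6623528606696497 dir 0.666034310552868
0.115 tip [-0.1253  0.0994] 0.1599473414515266 0.6706527959706126 dir 0.6660343105528673
[234, 75, 184, 224, 254, 141, 83, 88, 91, 85, 86, 84, 88, 92, 87, 85, 86, 89, 89, 87, 84, 84, 86, 88, 88, 86, 85, 87, 87, 90, 89, 95, 128, 90, 94, 88]
[[65, 71, 82, 85, 88, 87, 88, 87, 87, 87, 88, 87], [87, 88, 78, 77, 79, 85, 87, 86, 86, 87, 89, 87], [86, 87, 76, 66, 77, 109, 105, 88, 87, 85, 86, 89], [88, 84, 76, 62, 84, 150, 139, 95, 82, 86, 87, 89], [84, 87, 83, 70, 74, 113, 126, 94, 86, 120, 159, 169], [87, 85, 86, 74, 64, 79, 98, 88, 94, 155, 202, 210], [86, 88, 83, 68, 56, 69, 104, 97, 92, 145, 202, 213], [85, 87, 79, 68, 50, 69, 111, 102, 85, 131, 210, 219], [84, 84, 81, 65, 51, 71, 103, 107, 90, 126, 208, 221], [84, 86, 82, 71, 55, 64, 93, 156, 203, 160, 204, 220], [85, 85, 84, 67, 56, 75, 103, 132, 163, 151, 203, 220], [86, 89, 87, 83, 72, 73, 86, 104, 120, 142, 209, 221], [87, 89, 86, 86, 77, 73, 81, 93, 121, 144, 193, 218], [86, 89, 89, 87, 76, 63, 46, 73, 120, 136, 168, 213], [90, 87, 91, 87, 69, 66, 131, 218, 182, 131, 151, 215], [85, 80, 79, 84, 76, 68, 127, 213, 161, 69, 114, 213], [80, 69, 66, 67, 67, 64, 83, 134, 112, 56, 73, 130]]
```

Call:
jog_arm --steps '[-84,535,0,0,0,0.065,0.2,-84,535,0,0,0,0.065,0.2,-84,535,0,0,0,0.065,0.2,-84,535,0,0,0,0.065,0.2,-84,535,0,0,0,0.065,0.2,-84,535,0,0,0,0.065,0.2,-84,535,0,0,0,0.065,0.2,-84,535,0,0,0,0.065,0.2,-84,535,0,0,0,0.065,0.2,-84,535,0,0,0,0.065,0.2,-84,535,0,0,0,0.065,0.2,-84,535,0,0,0,0.065,0.2]'

```text
t: 11.05
tool_pos: [0.5737, -0.3058, 0.3089]
ee_rot: [[0.992, 0.124, -0.006], [0.124, -0.992, -0.004], [-0.006, 0.003, -1.0]]
force: [-0.1, -1.0, -0.2]
finger_gap: 0.052
gripper_force: 0.0
```

Call:
jog_arm --steps '[0,0,0,0,0,0,0.2,0,0,0,0,0,0,0.2,0,0,0,0,0,0,0.2]'

```text
t: 11.35
tool_pos: [0.5784, -0.2955, 0.311]
ee_rot: [[0.99, 0.139, -0.0], [0.139, -0.99, 0.002], [-0.0, -0.002, -1.0]]
force: [-0.4, 0.7, 0.2]
finger_gap: 0.0524
gripper_force: 0.0
```

Run:
```python
from h import *
np.set_printoptions(precision=4,suppress=True)
need([.5795,-.2985,.107],-82.2)
i=cams.camera_info('wrist'); im=cams.capture('wrist')[:,:,::-1]; cv2.imwrite('pics/w4.png',im)
g=im.max(2)
K=np.array(i['camera_matrix']);E=np.linalg.inv(i['extrinsics'])
X=np.array([np.cos(.136),np.sin(.136),0])
for s in (-.05,-.03,0,.03,.05):
    p=E@np.append(np.array([.5795,-.2985,.125])+s*X,1); u=K@p[:3]; u=u[:2]/u[2]; 
    r=int(u[1]); c0=int(u[0])
    print(s,u,g[r,c0-16:c0+17].tolist() if 0<=r<480 else '')
```

```text
t 11.35 pos [ 0.5784 -0.2955  0.311 ] ydeg -82.0 shift [  0.7   3.4 204. ] turn [-0.002  0.     0.003] j [ -9.  21.  47.  76. -15.  89. -46.] F [-0.4  0.7  0.2]
-0.05 [327.5865 258.654 ] [233, 234, 233, 233, 233, 233, 233, 234, 234, 234, 234, 234, 225, 170, 108, 93, 102, 111, 118, 122, 122, 125, 162, 219, 232, 233, 234, 234, 233, 234, 234, 234, 234]
-0.03 [327.6837 240.6216] [153, 153, 153, 170, 212, 227, 230, 231, 231, 230, 231, 230, 224, 181, 118, 93, 99, 109, 116, 123, 124, 122, 133, 184, 221, 229, 230, 230, 231, 231, 230, 231, 231]
0 [327.8359 212.4134] [156, 156, 157, 178, 220, 232, 234, 233, 233, 234, 234, 233, 229, 203, 138, 94, 95, 105, 114, 121, 126, 123, 124, 161, 218, 232, 234, 234, 233, 233, 234, 233, 233]
0.03 [327.996  182.7154] [158, 158, 165, 194, 224, 233, 233, 233, 233, 233, 233, 233, 233, 224, 169, 107, 93, 101, 111, 118, 126, 127, 121, 136, 188, 223, 231, 231, 232, 232, 232, 232, 231]
0.05 [328.1076 162.0298] [157, 158, 178, 219, 231, 233, 233, 232, 232, 228, 227, 226, 219, 176, 116, 91, 98, 108, 116, 123, 126, 122, 123, 158, 215, 229, 231, 231, 231, 231, 231, 231, 231]
```

Call:
jog_arm --steps '[1,5,45,0,0,0,0.2,1,5,90,0,0,0,0.2,1,5,130,0,0,0,0.2,1,5,165,0,0,0,0.2,1,5,190,0,0,0,0.2,1,5,203,0,0,0,0.2,1,5,203,0,0,0,0.2,1,5,203,0,0,0,0.2]'

```text
t: 12.2
tool_pos: [0.5803, -0.3027, 0.1099]
ee_rot: [[0.991, 0.136, 0.002], [0.136, -0.991, -0.001], [0.002, 0.001, -1.0]]
force: [-0.2, -0.4, 0.9]
finger_gap: 0.052
gripper_force: 0.0
```

Call:
jog_arm --steps '[0,0,0,0,0,0,-1,0,0,0,0,0,0,-1,0,0,0,0,0,0,-1,0,0,0,0,0,0,-1,0,0,0,0,0,0,-1,0,0,0,0,0,0,-1,0,0,0,0,0,0,-1,0,0,0,0,0,0,-1,0,0,0,0,0,0,-1]' --newtons 45

```text
t: 13.1
tool_pos: [0.5791, -0.3001, 0.1084]
ee_rot: [[0.991, 0.136, -0.002], [0.136, -0.991, 0.004], [-0.001, -0.005, -1.0]]
force: [-2.4, 5.9, 4.3]
finger_gap: 0.0085
gripper_force: 45.0
```

Run:
```python
from h import *
need([.5795,-.2985,.107],-82.2)
r=np.hypot(.195,.036);f=np.arctan2(.036,.195)
for t in np.arange(0,.67,.06).tolist()+[.663]: print(round(t,3),np.round([195-1000*r*np.cos(f+t),1000*r*np.sin(f+t)-36],1))
```

```text
t 13.1 pos [ 0.5791 -0.3001  0.1084] ydeg -82.2 shift [ 0.6 -1.5  1.4] turn [-0.005  0.001  0.001] j [ -8.  28.  43.  92. -20.  69. -42.] F [-2.4  5.9  4.3]
0.0 [-0.  0.]
0.06 [ 2.5 11.6]
0.12 [ 5.7 23.1]
0.18 [ 9.6 34.3]
0.24 [14.1 45.3]
0.3 [19.3 56. ]
0.36 [25.2 66.4]
0.42 [31.6 76.4]
0.48 [38.7 86. ]
0.54 [46.3 95.1]
0.6 [ 54.4 103.8]
0.66 [ 63. 112.]
0.663 [ 63.5 112.4]
```

Call:
jog_arm --steps '[0,-1,-5,0,0,0,-1,0,-2.5,-11.5,0,0,0,-1,0,-6,-23,0,0,0,-1,0,-9.5,-34,0,0,0,-1,0,-14,-45,0,0,0,-1,0,-19,-56,0,0,0,-1,0,-25,-66,0,0,0,-1,0,-31.5,-76,0,0,0,-1,0,-38.5,-86,0,0,0,-1,0,-46,-95,0,0,0,-1,0,-54.5,-104,0,0,0,-1,0,-54.5,-104,0,0,0,-1]'

```text
t: 14.3
tool_pos: [0.5724, -0.2479, 0.2133]
ee_rot: [[0.991, 0.137, 0.001], [0.137, -0.991, -0.0], [0.001, 0.0, -1.0]]
force: [3.9, 2.2, -14.3]
finger_gap: 0.0084
gripper_force: 45.0
```

Call:
jog_arm --steps '[0,-4.5,-4.5,0,0,0,-1,0,-9,-8.5,0,0,0,-1,0,-9,-8.5,0,0,0,-1,0,-9,-8.5,0,0,0,-1,0,-9,-8.5,0,0,0,-1,0,-9,-8.5,0,0,0,-1]'

```text
t: 14.9
tool_pos: [0.5714, -0.2407, 0.2207]
ee_rot: [[0.991, 0.135, 0.002], [0.135, -0.991, -0.001], [0.002, 0.002, -1.0]]
force: [6.1, 0.6, -13.7]
finger_gap: 0.0087
gripper_force: 45.0
```

Run:
```python
from h import *
s=read_state();need([.5795,-.2985,.107],-82.2);print(s['finger_gap'],s['gripper_force'])
a=cams.capture('scene')[:,:,::-1]; cv2.imwrite('pics/scene5.png',a); b=cams.capture('side')[:,:,::-1]; cv2.imwrite('pics/side5.png',b)
A=cv2.resize(a[150:350,200:400],(560,560),interpolation=cv2.INTER_CUBIC); B=cv2.resize(b[150:450,240:360],(224,560))
cv2.imwrite('pics/both5.png',np.hstack([A,B]))
```

```text
t 14.9 pos [ 0.5714 -0.2407  0.2207] ydeg -82.3 shift [  0.   58.1 113.8] turn [ 0.002 -0.002 -0.001] j [-16.  18.  46.  89. -13.  78. -51.] F [  6.1   0.6 -13.7]
0.00872721604209069 44.99770939350128
```

View pics/both5.png

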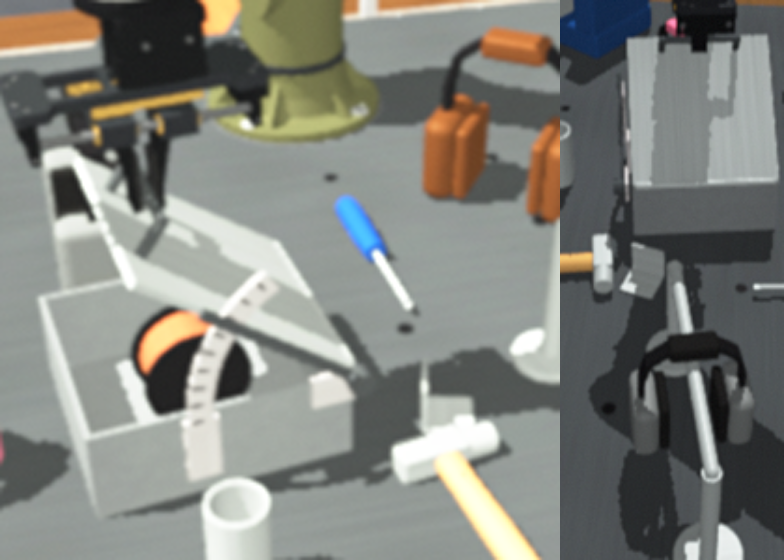

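Run:
```python
from h import *
np.set_printoptions(precision=3,suppress=True)
yaw=np.radians(7.8); X=np.array([np.cos(yaw),np.sin(yaw),0]);Y=np.array([-X[1],X[0],0]);O=np.array([.5675,-.2125,0])-.003*Y
def onp(p,xf):
    o,d=ray('scene',p); q=o+d*((xf-(o-O)@X)/(d@X)); return np.array([(q-O)@Y-.11,q[2]-.089])
g=cv2.imread('pics/scene5.png').max(2).astype(int)
f=lambda u,v:(200+(u-.5)/2.8,150+(v-.5)/2.8)
print('free corner',onp(f(131,285),.1),onp(f(75,155),-.1),'expect .214*cos,sin, z+-4')
for c in range(246,272,4):
    r0=int(252+(c-247)*.39); print(c,r0-6,g[r0-6:r0+12,c].tolist())
# index again
pts=[]
for c in range(276,318,3):
    r0=.404*c+152.1; r=np.arange(int(r0)-3,int(r0)+8); v=g[r,c]; pts.append((c,int(r[np.argmin(v)])))
print(pts)
```

```text
free corner [-0.172  0.128] [-0.17  0.13] expect .214*cos,sin, z+-4
246 245 [246, 251, 254, 255, 255, 255, 255, 249, 219, 180, 171, 172, 172, 172, 172, 171, 171, 172]
250 247 [227, 227, 227, 226, 221, 212, 205, 195, 181, 173, 172, 172, 173, 172, 171, 171, 169, 163]
254 248 [228, 228, 227, 227, 225, 219, 211, 202, 187, 176, 171, 172, 170, 158, 126, 82, 51, 82]
258 250 [228, 228, 228, 227, 222, 214, 207, 197, 179, 148, 97, 56, 70, 175, 255, 255, 255, 255]
262 251 [228, 228, 228, 228, 227, 222, 213, 194, 138, 78, 152, 252, 255, 255, 255, 255, 255, 255]
266 253 [230, 229, 228, 227, 225, 218, 206, 184, 230, 255, 255, 255, 255, 255, 255, 255, 255, 244]
270 254 [231, 231, 230, 230, 228, 223, 214, 215, 232, 240, 249, 254, 255, 255, 255, 216, 97, 41]
[(276, 264), (279, 265), (282, 266), (285, 274), (288, 268), (291, 270), (294, 271), (297, 272), (300, 273), (303, 274), (306, 276), (309, 277), (312, 278), (315, 280)]
```

The cover is at about 0.65–0.66 rad by both its corner and the tool travel, and the index arm is at 0.663 rad and has not moved. The muffs are still on the rail. I'll hold briefly, then hand in.

Call:
jog_arm --steps '[0,-0.5,-0.5,0,0,0,-1,0,-0.5,-0.5,0,0,0,-1,0,-0.5,-0.5,0,0,0,-1,0,-0.5,-0.5,0,0,0,-1,0,-0.5,-0.5,0,0,0,-1,0,-0.5,-0.5,0,0,0,-1,0,-0.5,-0.5,0,0,0,-1,0,-0.5,-0.5,0,0,0,-1]'

```text
t: 15.8
tool_pos: [0.5714, -0.2402, 0.2211]
ee_rot: [[0.991, 0.135, 0.002], [0.135, -0.991, -0.001], [0.002, 0.002, -1.0]]
force: [6.1, 1.2, -12.9]
finger_gap: 0.0087
gripper_force: 45.0
```

```bash
python3 -c "
from h import *
print(bot.job_done())"
```

```text
the job is handed in; nothing more can be done
None
```

I handed the job in at about 16 s, with the small grey ear defenders hanging on the rail and the gripper holding the cover at about 0.66 rad, against 0.663 rad measured for the index arm; the hand-in gave no verdict.

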